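# Put the rod alignment kit away: cradle, chock and level gauge

### The job

Put the alignment kit away. Lay every 18 mm rod (the middle thickness) from the grooved tray side by side across the rails of the V-cradle, down against its jaw, then set the white square chock bar across the rails snug above the uppermost rod so that the layer cannot roll; the thicker and the thinner rod stay in the tray. Hang the gauge plate on the stand's peg by the one hole that makes it hang level, well on the peg, and leave everything at rest.

Things in the scene. Friction and masses are not known exactly. Their poses are not given: they have to be found in the camera images.
- flank: the rails of the fixed V-cradle. Origin at the bottom of the V, mid-width, 22 mm above the worktop, where a short jaw (a stop 16 mm high, square to the rails) meets the long gentle flank: two rails, outer width 40 mm. Axes: x level, along the rods; y up the flank away from the jaw, rising at 10 degrees, rails 116 mm long; z square off the rails, whose tops are z = 0.
- cradle: the cradle's base, 40 x 126 mm: origin centre of its underside; the flank's origin lies at y = -52, z = 22 mm in it. A rod let go on the rails rolls down to the jaw or the rod before it, so that the n-th rod's centre comes to lie at y = 18 n - 9, z = 9 mm in the flank's frame.
- rod_tray: Grooved rod tray, fixed, 40 mm (x) x 162 mm (y), floor 8 mm high, low ribs 5.5 mm above the floor between six places 26 mm apart along y; rods lie along x and overhang it by 8 mm at either end. Origin: centre of the underside. Tray and cradle may stand in either order.
- rod_1_mid (a point): steel rod 18 mm in diameter, 56 mm long, about 70 g, one of up to four alike (None if absent); the point is its centre, its x axis is the rod's axis. It rolls freely. Easily taken by its two end faces, which overhang tray and cradle alike.
- rod_2_mid (a point): steel rod 18 mm in diameter, 56 mm long, about 70 g, one of up to four alike (None if absent); the point is its centre, its x axis is the rod's axis. It rolls freely. Easily taken by its two end faces, which overhang tray and cradle alike.
- rod_3_mid (a point): steel rod 18 mm in diameter, 56 mm long, about 70 g, one of up to four alike (None if absent); the point is its centre, its x axis is the rod's axis. It rolls freely. Easily taken by its two end faces, which overhang tray and cradle alike.
- rod_4_mid (a point): steel rod 18 mm in diameter, 56 mm long, about 70 g, one of up to four alike (None if absent); the point is its centre, its x axis is the rod's axis. It rolls freely. Easily taken by its two end faces, which overhang tray and cradle alike.
- thick_rod_mid (a point): steel rod 24 mm in diameter, 56 mm long, also in the tray; belongs to another kit and stays there. The point is its centre.
- thin_rod_mid (a point): steel rod 12 mm in diameter, 56 mm long, also in the tray; belongs to another kit and stays there. The point is its centre.
- rod_1: the same rod as rod_1_mid, origin on its surface; its x axis is the rod's axis.
- rod_2: the same rod as rod_2_mid, origin on its surface; its x axis is the rod's axis.
- rod_3: the same rod as rod_3_mid, origin on its surface; its x axis is the rod's axis.
- rod_4: the same rod as rod_4_mid, origin on its surface; its x axis is the rod's axis.
- chock_mid (a point): white square chock bar, 18 x 18 x 56 mm, about 50 g, loose on the worktop; the point is its centre, x along its length. Any of its four long faces may lie on the rails, its length across them like a rod's. Friction holds it on the sloping rails. It can be taken by its end faces or across its width.
- chock: the same chock bar; origin in the middle of one long face, x along its length.
- gauge_a_mid (a point): T-section gauge plate, about 260 g, standing on its foot (one of gauge_a, b, c is present, the others None); the point is the middle of its web, 55 mm up, x = 0. Web 134 (x) x 8 (y) x 110 mm high (z). Five round 17 mm holes through it along y, at x = -52, -26, 0, +26, +52 mm, 15 mm above this point.
- gauge_b_mid (a point): T-section gauge plate, about 260 g, standing on its foot (one of gauge_a, b, c is present, the others None); the point is the middle of its web, 55 mm up, x = 0. Web 134 (x) x 8 (y) x 110 mm high (z). Five round 17 mm holes through it along y, at x = -52, -26, 0, +26, +52 mm, 15 mm above this point.
- gauge_c_mid (a point): T-section gauge plate, about 260 g, standing on its foot (one of gauge_a, b, c is present, the others None); the point is the middle of its web, 55 mm up, x = 0. Web 134 (x) x 8 (y) x 110 mm high (z). Five round 17 mm holes through it along y, at x = -52, -26, 0, +26, +52 mm, 15 mm above this point.
- gauge_a: the same gauge plate; origin centre of the foot's underside. Foot flange 134 x 36 x 6 mm; holes 70 mm above the underside. Web and foot together weigh 115 g, centred at x = 0; one dark steel block of 145 g sits low on it at x = +46.5 mm, 34 mm thick, 6 to 36 mm above the underside. At the start: web along world y, +x end to the left, within 0.25 rad.
- gauge_b: the same gauge plate; origin centre of the foot's underside. Foot flange 134 x 36 x 6 mm; holes 70 mm above the underside. Web and foot together weigh 115 g, centred at x = 0; one dark steel block of 145 g sits low on it at x = +46.5 mm, 34 mm thick, 6 to 36 mm above the underside. At the start: web along world y, +x end to the right, within 0.25 rad.
- gauge_c: the same gauge plate; origin centre of the foot's underside. Foot flange 134 x 36 x 6 mm; holes 70 mm above the underside. Web and foot together weigh 115 g, centred at x = 0; two dark steel blocks of 73 g each sit low on it at x = +55.5 and -55.5 mm, 34 mm thick, 6 to 36 mm above the underside. At the start: web along world y, within 0.25 rad.
- peg (a point): level round peg, 8 mm thick, on a fixed stand; the point is on its axis, 35 mm out from the post, 150 mm above the worktop. x along the peg towards the post, z up. The peg is 75 mm long and ends in a 12 mm button, 3 mm more, which passes through the holes. Post 26 mm wide, its top 12 mm above the peg's axis; base 10 mm high.
Not all that is in view belongs to the job. Leave any green look-alike of the rod_1 alone.

How it is judged (in metres and radians):
At the end, for the whole second after the job is handed in: Every 18 mm rod lies across the rails (10 mm off midline, 0.2 rad at most); the chock too, above them all, centre within 24 mm of the top rod's; the other two rods within 20 mm of their start; the gauge hangs on the peg 5 to 72 mm from the post, tilted under 0.14 rad; all at rest (y of rod_1_mid in the frame of flank between 0 and 0.1 m and x of rod_1_mid in the frame of flank between -0.01 and 0.01 m and z of rod_1_mid in the frame of flank between 0.005 and 0.013 m and linear speed of each of rod_1, rod_2, rod_3, rod_4, chock below 0.02 m/s and angle between the x axis of each of rod_1, rod_2, rod_3, rod_4, chock and the x axis of flank, either way round below 0.2 rad and y of rod_2_mid in the frame of flank between 0 and 0.1 m and x of rod_2_mid in the frame of flank between -0.01 and 0.01 m and z of rod_2_mid in the frame of flank between 0.005 and 0.013 m and y of rod_3_mid in the frame of flank between 0 and 0.1 m and x of rod_3_mid in the frame of flank between -0.01 and 0.01 m and z of rod_3_mid in the frame of flank between 0.005 and 0.013 m and y of rod_4_mid in the frame of flank between 0 and 0.1 m and x of rod_4_mid in the frame of flank between -0.01 and 0.01 m and z of rod_4_mid in the frame of flank between 0.005 and 0.013 m and y of chock_mid in the frame of flank between 0 and 0.1 m and x of chock_mid in the frame of flank between -0.01 and 0.01 m and z of chock_mid in the frame of flank between 0.005 and 0.013 m and angle between each of gauge_a_mid, gauge_b_mid, gauge_c_mid's own z axis and vertical below 0.14 rad and z of gauge_a_mid in the frame of peg between -0.028 and -0.01 m and y of gauge_a_mid in the frame of peg between -0.036 and 0.036 m and x of gauge_a_mid in the frame of peg between -0.037 and 0.03 m and linear speed of each of gauge_a, gauge_b, gauge_c below 0.03 m/s and angular speed of each of gauge_a, gauge_b, gauge_c below 0.3 rad/s and z of gauge_b_mid in the frame of peg between -0.028 and -0.01 m and y of gauge_b_mid in the frame of peg between -0.036 and 0.036 m and x of gauge_b_mid in the frame of peg between -0.037 and 0.03 m and z of gauge_c_mid in the frame of peg between -0.028 and -0.01 m and y of gauge_c_mid in the frame of peg between -0.036 and 0.036 m and x of gauge_c_mid in the frame of peg between -0.037 and 0.03 m and distance of each of thick_rod_mid, thin_rod_mid from where it was at the start of the episode below 0.02 m and ((y of chock_mid in the frame of flank above 0.019 m and y of each of rod_1_mid, rod_2_mid, rod_3_mid, rod_4_mid in the frame of flank below 0.019 m) or (y of chock_mid in the frame of flank above 0.037 m and y of each of rod_1_mid, rod_2_mid, rod_3_mid, rod_4_mid in the frame of flank below 0.037 m) or (y of chock_mid in the frame of flank above 0.055 m and y of each of rod_1_mid, rod_2_mid, rod_3_mid, rod_4_mid in the frame of flank below 0.055 m) or (y of chock_mid in the frame of flank above 0.073 m and y of each of rod_1_mid, rod_2_mid, rod_3_mid, rod_4_mid in the frame of flank below 0.073 m)) and (distance between chock_mid and rod_1_mid below 0.024 m or distance between chock_mid and rod_2_mid below 0.024 m or distance between chock_mid and rod_3_mid below 0.024 m or distance between chock_mid and rod_4_mid below 0.024 m)); the robot touches nothing.
Of rod_1, rod_2, rod_3, rod_4 only 2 to 4 are there at a start; the rules pass over those that are not, and their reading is None.
Of gauge_a, gauge_b, gauge_c only 1 to 1 are there at a start; the rules pass over those that are not, and their reading is None.
At some moment in a run one of chock may be knocked a few centimetres aside while the robot is not near it.
It also fails if it takes over 210 s, if anything falls off the work surface, if the arm or the gripper's body presses on something with over 40 N, if the wrist force passes 120 N, or if a joint passes its speed limit or range.

### The arm

A 7-joint arm with a two-finger parallel gripper is mounted at the origin on a cart in front of the work surface, level with it; the furniture and walls round the work are solid. World frame = base frame: x ahead of the robot, y to its left, z up, the work surface at z = 0. Lengths are in m, angles in degrees, forces in N, time in s.
With the tool pointing down it reaches from about 0.425 to 0.875 m from the base axis. Payload 4.7 kg.
Tool frame: the origin (TCP) lies at the very end of the fingers, on their centre line; the grasp point (between the pads) lies 19 mm behind it; z points along the fingers, y is the line along which they close (so a half turn about z gives the same grasp; the last joint's range is limited). The gripper opens to 87 mm and grips with 3 to 60 N. Pads are 19 mm wide; open, the fingers measure 117 mm over their backs; the gripper's body (75 mm by 190 mm) begins 51 mm behind the grasp point.
Start: joints at [64.807, 18.392, -4.016, 83.108, 1.295, 78.541, -3.26], TCP at [0.285, -0.584, 0.223] pointing down, gripper open.
Joint ranges: [-163.93, 163.93], [-17.29, 119.83], [-79.2, 71.16], [3.27, 140.29], [-89.18, 269.18], [5.43, 117.66], [-154.24, 154.24]. Speed limits (degrees/s): [147.25, 147.25, 180, 180, 180, 180, 180].

### API

Orientations are given as [roll, pitch, yaw] about the fixed x, y, z axes, in that order (R = Rz(yaw) Ry(pitch) Rx(roll)).
In Python, from cell import telemetry, cams, env gives the robot as it stands.
- The arm moves only by the tool arm_command, never from a script. Its argument "series" is text: rows parted by semicolons, each of 5 numbers parted by spaces: the shift along the tool's x, y, z in mm, then the turn about the tool's z in rad, then the closure in counts, from 0 (fully open) to 255 (shut). A call has 1 to 20 rows; each row shifts and turns the commanded pose from where the row before left it, along the tool's axes as they then stand; what a row does not reach is not made up. A row lasts 1/12 s, in which the tool goes at most 41.7 mm and 7.16 degrees, less where a joint would pass 70% of its speed; a pose out of reach is approached as far as the arm can. A call is refused whole if a number of a shift passes 41.7 or a number of a turn 0.125, either way. A call with a gripper value outside its range is refused whole. The fingers move at their own pace and stop on an object; "squeeze" is the grip in N (left out, the last holds). Time passes only in rows, so rows that do not move let the fingers close. It gives the time, the measured TCP pose, the force, the opening and the grip force at its end, in the units of the state.
- telemetry.get_obs(): the state, without advancing time (a new reading comes with each control period).
- cams.read_camera(name): name is "scene" or "top"; returns the picture (420x560x3 uint8, blue, green, red); there is no depth.
- cams.calibration(name): a dict with "K" (3x3 intrinsics, pixels), "origin" and "rotation" of the camera in the world. Camera axes: x right, y down, z forward; pixel columns grow to the right and rows downward; lengths in m; the calibration is good to about 2 mm. A picture is of the moment at which its call begins. calibration takes no time and is no camera call.
- env.sign_off(): hands the job in; it is judged then, once.
The state is a dict: "time_s": time; "qpos": joint angles; "joint_velocities": joint speeds; "effort": joint torques, N m; "tool_pos": TCP position; "tool_rot": TCP orientation; "force": force on the tool from outside, world axes, zero at the start; "wrist_torque": the same for the moment, N m; "grip_width": finger opening in m; "grasp_force": force on a finger pad.
Only numpy, scipy, OpenCV 4.12 (cv2) and the standard library are available. Lean on these libraries where they do the work, as an engineer would, in place of code of your own. Each camera call takes 0.05 s, during which the arm holds its last target. There are 200 camera calls.

## Working session

There is one attempt and no reset: what is moved stays moved. The work goes in short steps, Python scripts to look and compute and a tool call to move; the robot and the scene stay as the last step left them, time stands still between calls to the robot, and variables do not carry over. Pictures are saved under pics/ and viewed, at most 14 in all, crops included, and the job is handed in when it is done.

Besides the shell and the picture viewer there is one more tool, called as name(argument=value, ...), one argument or row to a line, values as JSON. arm_command: Moves the arm, as the interface text tells. Its arguments: {"type":"object","properties":{"series":{"type":"string"},"squeeze":{"type":"number"}},"required":["series"]}

```bash
ls; mkdir -p pics; python3 - <<'E'
from cell import telemetry,cams
import cv2,numpy as np
print(telemetry.get_obs())
for n in("scene","top"):
    cv2.imwrite(f"pics/{n}0.png",cams.read_camera(n)); c=cams.calibration(n); print(n,c)
E
```

```text
pics
{'time_s': 0.0, 'qpos': array([64.80659024, 18.43871925, -4.01664617, 83.17543754,  1.29396289,
       78.54184258, -3.25915188]), 'joint_velocities': array([-0.02606067,  0.0379139 , -0.03383632, -0.04282049, -0.08306702,
        0.00390193,  0.03679727]), 'effort': array([-6.14733472e-04, -4.91293466e+01, -4.04393105e-01, -3.12529528e+01,
       -6.38757111e-02,  4.38136014e-02,  1.57384120e-04]), 'tool_pos': array([ 0.28467641, -0.58371526,  0.22146084]), 'tool_rot': array([-1.79889194e+02,  4.48757488e-03,  2.60048745e+01]), 'force': array([ 0.78088706, -0.34447135, -0.71134067]), 'wrist_torque': array([ 0.03945459, -0.08030475, -0.00810579]), 'grasp_force': 0.0, 'grip_width': 0.08744975909461607}
scene {'K': array([[460.65042092,   0.        , 286.56215408],
       [  0.        , 460.65042092, 205.65205893],
       [  0.        ,   0.        ,   1.        ]]), 'origin': array([-0.55173802, -0.53012357,  0.78642764]), 'rotation': array([-119.10198298,    1.05997278,  -64.29451103])}
top {'K': array([[519.66396269,   0.        , 280.28587319],
       [  0.        , 519.66396269, 203.64598191],
       [  0.        ,   0.        ,   1.        ]]), 'origin': array([0.49880931, 0.03793286, 1.37590076]), 'rotation': array([-1.77387506e+02, -1.72190051e-01, -8.84749632e+01])}
```

View pics/scene0.png

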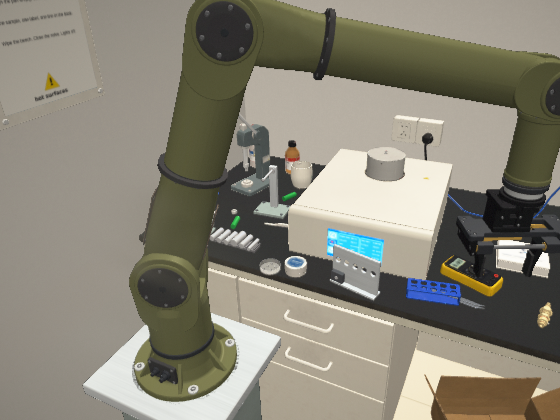

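View pics/top0.png

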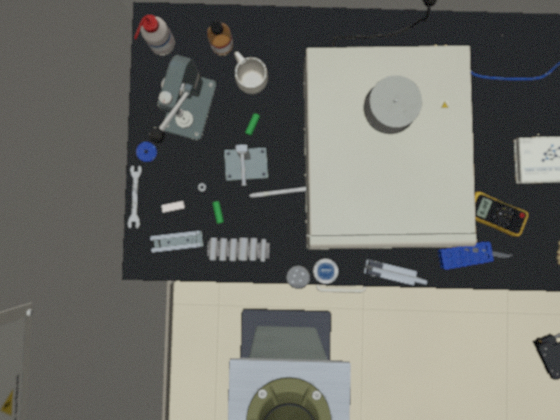

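Top view: the tray holds about 6 rods at (238,250), the cradle is at (177,241), the white chock at (173,207) and two green look-alikes at (218,212) and (252,124). The peg stand is at (246,163) and the gauge at (395,273). I'll enlarge both areas to confirm.

```bash
cat > h.py <<'E'
import numpy as np,cv2
from scipy.spatial.transform import Rotation as R
from cell import telemetry,cams
def pix2w(n,uv,z):
    c=cams.calibration(n); M=R.from_euler('xyz',c['rotation'],degrees=True).as_matrix()
    d=M@np.linalg.inv(c['K'])@np.array([uv[0],uv[1],1.]); o=np.array(c['origin'])
    return o+d*(z-o[2])/d[2]
def w2pix(n,p):
    c=cams.calibration(n); M=R.from_euler('xyz',c['rotation'],degrees=True).as_matrix()
    q=c['K']@(M.T@(np.array(p)-c['origin'])); return q[:2]/q[2]
def shot(n,name,box=None,s=1):
    im=cams.read_camera(n)
    if box: im=im[box[1]:box[3],box[0]:box[2]]
    im=cv2.resize(im,None,fx=s,fy=s,interpolation=cv2.INTER_CUBIC); cv2.imwrite(f"pics/{name}.png",im)
E
python3 - <<'E'
from h import *
a=cv2.imread("pics/top0.png"); b=cv2.imread("pics/scene0.png")
A=cv2.resize(a[190:275,140:290],None,fx=5,fy=5,interpolation=cv2.INTER_CUBIC)
cv2.imwrite("pics/c1.png",A)
B=np.hstack([cv2.resize(b[225:305,320:390],None,fx=5,fy=5,interpolation=2),cv2.resize(a[250:290,355:435],None,fx=5,fy=5,interpolation=2)[:, :].copy() if 0 else cv2.copyMakeBorder(cv2.resize(a[250:290,355:435],None,fx=5,fy=5,interpolation=2),0,200,0,0,0)])
cv2.imwrite("pics/c2.png",B)
print(A.shape,B.shape)
E
```

```text
(425, 750, 3) (400, 750, 3)
```

View pics/c1.png

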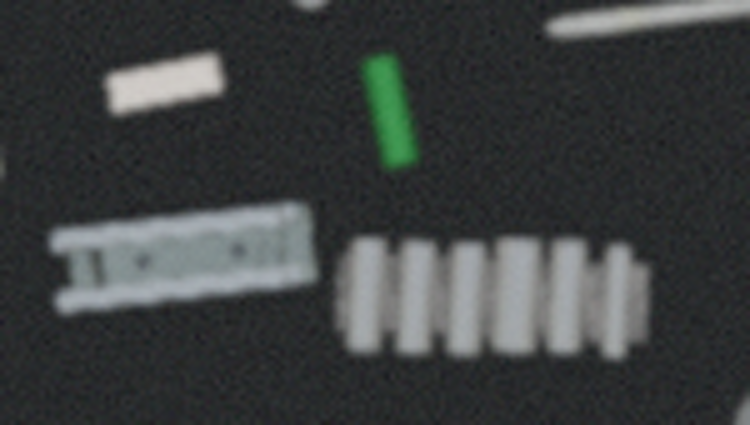

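View pics/c2.png

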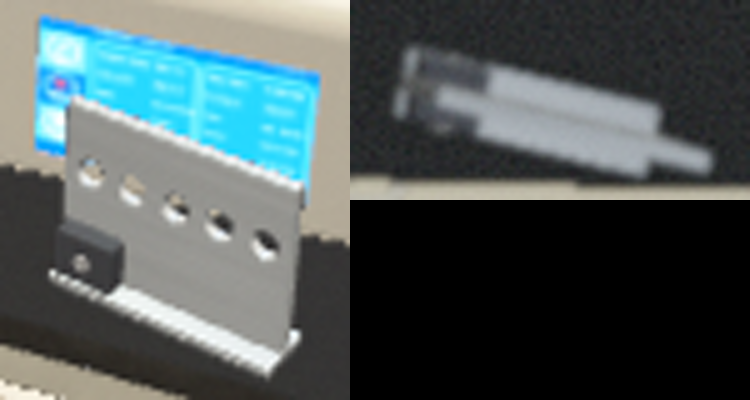

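c1 crop: the tray from left to right holds 18, 18, 18, 24 (crop x 517), 18 and 12 (x 617). So the mid rods are at crop (367,296), (417,297), (467,298) and (567,297). The white bar at (165,83) is the chock, and the green one at (390,110) is the look-alike. c2 crop: one block at the left, so this is gauge_a, and its COM is at x=+26. I use the second hole from the left.

```bash
python3 - <<'E'
from h import *
np.set_printoptions(precision=4,suppress=True)
a=cv2.imread("pics/top0.png")
cr=lambda x,y:(140+(x+.5)/5-.5,190+(y+.5)/5-.5)
for nm,p,z in [("r1",(367,296),.026),("r2",(417,297),.026),("r3",(467,298),.026),("thick",(517,296),.032),("r5",(567,297),.026),("thin",(617,300),.02),
 ("r1top",(369,238),.017),("r1bot",(365,354),.017),("thintop",(620,245),.014),("thinbot",(615,357),.014),
 ("chock",(165,83),.018),("chL",(111,94),.018),("chR",(219,73),.018),
 ("crL_t",(52,240),.0),("crL_b",(62,305),0),("crR_t",(308,205),0),("crR_b",(315,280),0)]:
    for zz in {z} if nm[:2]!="cr" else (.022,.042): print(nm,zz,pix2w("top",cr(*p),zz))
# white / chock moments
sub=a[190:230,150:200].astype(int); m=(sub.min(2)>150).astype(np.uint8); print(cv2.minAreaRect(cv2.findNonZero(m)))
# gauge
g=lambda x,y:(355+(x-350+.5)/5-.5,250+(y+.5)/5-.5)
for nm,p,z in [("gtopL",(437,97),.11),("gtopR",(712,160),.11),("footBL",(400,118),.0),("footTL",(408,48),.0),("footTR",(660,105),.006),("footBR",(645,178),.006)]: print(nm,pix2w("top",g(*p),z))
# peg crop
cv2.imwrite("pics/c3.png",np.hstack([cv2.resize(a[140:190,215:280],None,fx=6,fy=6,interpolation=2),cv2.resize(cv2.imread("pics/scene0.png")[160:225,240:300],None,fx=6,fy=6,interpolation=2)[45:345]]))
E
```

```text
r1 0.026 [0.4388 0.2065 0.026 ]
r2 0.026 [0.439  0.1807 0.026 ]
r3 0.026 [0.4392 0.1548 0.026 ]
thick 0.032 [0.4412 0.1285 0.032 ]
r5 0.026 [0.4411 0.103  0.026 ]
thin 0.02 [0.4399 0.0773 0.02  ]
r1top 0.017 [0.4686 0.2076 0.017 ]
r1bot 0.017 [0.4083 0.2077 0.017 ]
thintop 0.014 [0.4684 0.0767 0.014 ]
thinbot 0.014 [0.41   0.0777 0.014 ]
chock 0.018 [0.5466 0.3167 0.018 ]
chL 0.018 [0.5401 0.3447 0.018 ]
chR 0.018 [0.5526 0.2887 0.018 ]
crL_t 0.022 [0.4633 0.3716 0.022 ]
crL_t 0.042 [0.4639 0.3666 0.042 ]
crL_b 0.022 [0.4298 0.3651 0.022 ]
crL_b 0.042 [0.4308 0.3603 0.042 ]
crR_t 0.022 [0.485  0.2392 0.022 ]
crR_t 0.042 [0.4852 0.2363 0.042 ]
crR_b 0.022 [0.4462 0.2343 0.022 ]
crR_b 0.042 [0.447  0.2314 0.042 ]
((22.326923370361328, 16.13461685180664), (6.667948246002197, 21.376659393310547), 78.69007110595703)
gtopL [ 0.404 -0.191  0.11 ]
gtopR [ 0.3771 -0.3249  0.11  ]
footBL [ 0.3842 -0.1916  0.    ]
footTL [ 0.421  -0.1951  0.    ]
footTR [ 0.3951 -0.327   0.006 ]
footBR [ 0.3568 -0.3197  0.006 ]
```

View pics/c3.png

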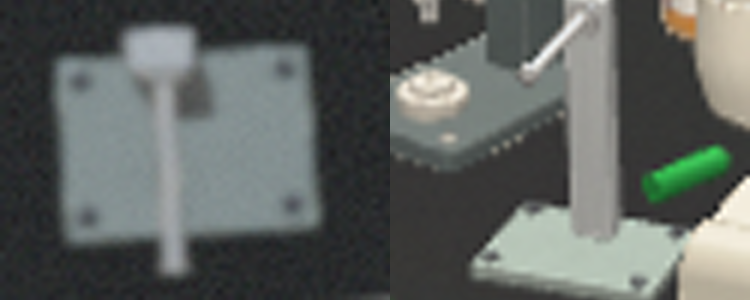

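c3 crop: the post is at left crop (160,45), and the peg runs down to its button at (173,268). The peg points toward the robot.

```bash
python3 - <<'E'
from h import *
np.set_printoptions(precision=4,suppress=True)
a=cv2.imread("pics/top0.png"); b=cv2.imread("pics/scene0.png")
# peg centreline: bright centroid per row
gy=cv2.cvtColor(a,6).astype(float)
for v in range(155,186,2):
    r=gy[v,236:252]; w=np.clip(r-np.percentile(r,60),0,None); print(v,round(236+(w*np.arange(16)).sum()/w.sum(),2),[int(x) for x in r])
for p in [(241.7,154),(243.8,185)]: print("peg",pix2w("top",p,.15))
# box height: front-left corner
for p in [(290,251),(400,283)]:
  g=pix2w("scene",p,0); print("boxbottom",g)
  for z in (.1,.12,.14,.16,.18): print(z,w2pix("scene",[g[0],g[1],z]),w2pix("top",[g[0],g[1],z]))
cv2.imwrite("pics/c4.png",cv2.resize(b[140:300,275:475],None,fx=4,fy=3.7,interpolation=2)[:600])
E
```

```text
155 241.75 [138, 130, 114, 106, 126, 155, 162, 147, 106, 87, 86, 87, 87, 99, 118, 134]
157 240.73 [143, 140, 136, 129, 133, 156, 164, 149, 109, 87, 81, 83, 86, 92, 114, 133]
159 241.5 [139, 141, 141, 138, 144, 156, 164, 152, 120, 104, 102, 104, 105, 114, 124, 138]
161 241.87 [141, 143, 143, 140, 146, 155, 163, 155, 143, 138, 139, 137, 139, 141, 143, 141]
163 242.46 [142, 142, 140, 142, 141, 153, 160, 159, 144, 138, 138, 143, 142, 140, 143, 140]
165 242.67 [137, 142, 143, 138, 141, 147, 161, 162, 150, 138, 138, 140, 141, 142, 140, 143]
167 242.63 [143, 139, 141, 141, 137, 143, 163, 160, 153, 144, 140, 137, 140, 139, 139, 138]
169 243.24 [139, 138, 141, 136, 138, 142, 161, 164, 156, 149, 139, 140, 136, 140, 142, 138]
171 242.89 [140, 143, 140, 137, 139, 145, 159, 163, 158, 141, 137, 140, 141, 136, 143, 141]
173 242.73 [138, 141, 141, 142, 142, 149, 161, 163, 154, 140, 140, 137, 143, 141, 139, 139]
175 242.36 [142, 139, 145, 141, 145, 151, 158, 164, 153, 142, 133, 137, 142, 140, 141, 143]
177 242.55 [141, 141, 142, 143, 145, 148, 158, 162, 156, 139, 136, 137, 136, 132, 135, 134]
179 242
[... 189 characters left out ...]
, 86, 130, 158, 157, 129, 85, 48, 41, 43, 46, 46]
185 243.47 [38, 43, 42, 38, 49, 73, 100, 112, 114, 97, 71, 54, 45, 41, 46, 45]
peg [0.6702 0.1303 0.15  ]
peg [0.5966 0.1232 0.15  ]
boxbottom [ 0.4687 -0.0341  0.    ]
0.1 [289.4831 222.2975] [307.785 240.417]
0.12 [289.3752 216.3024] [308.2483 240.6251]
0.14 [289.2656 210.2179] [308.7266 240.8401]
0.16 [289.1544 204.0422] [309.2206 241.0621]
0.18 [289.0415 197.773 ] [309.7312 241.2915]
boxbottom [ 0.4541 -0.367   0.    ]
0.1 [403.9362 252.2123] [443.4287 250.0086]
0.12 [404.7625 245.749 ] [446.0543 250.3697]
0.14 [405.6026 239.1779] [448.7651 250.7425]
0.16 [406.4569 232.4961] [451.5651 251.1275]
0.18 [407.3256 225.701 ] [454.4589 251.5255]
```

View pics/c4.png

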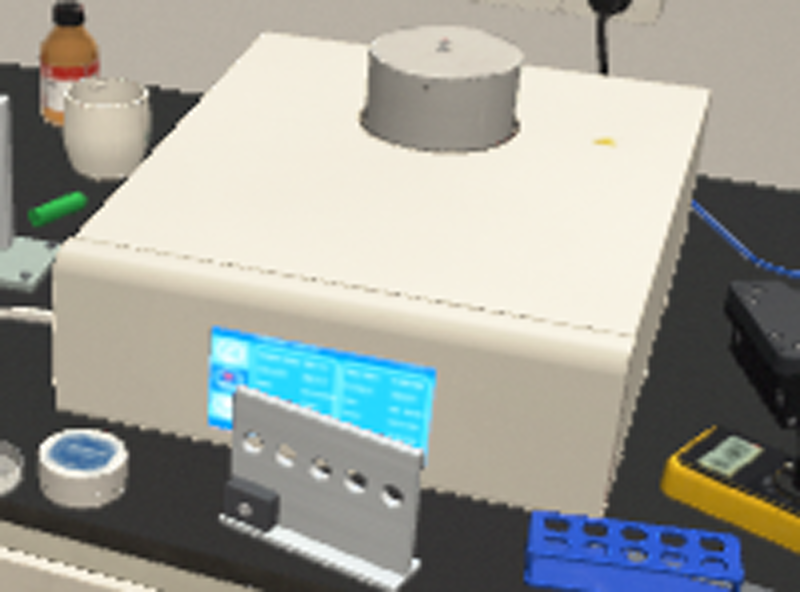

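Plan: gauge first. I turn to yaw 78.6° and go above the web at hole +26, about (0.396, -0.2325).

arm_command(
  series="0 0 0 -0.115 0;0 0 0 -0.115 0;0 0 0 -0.115 0;0 0 0 -0.115 0;0 0 0 -0.115 0;0 0 0 -0.115 0;0 0 0 -0.115 0;0 0 0 -0.113 0;30.5 3.3 0 0 0;30.5 3.3 0 0 0;30.5 3.3 0 0 0;30.5 3.3 0 0 0;30.5 3.3 0 0 0;30.5 3.3 0 0 0;30.5 3.3 0 0 0;30.5 3.3 0 0 0;30.5 3.3 0 0 0;30.5 3.3 0 0 0;30.5 3.3 0 0 0;30.5 3.3 0 0 0",
)

```text
time_s: 1.77
tool_pos: [0.396, -0.2317, 0.2222]
tool_rot: [-180.0, 0.0, 78.6]
force: [-0.5, 0.1, 0.5]
grip_width: 0.0871
grasp_force: 0.0
```

arm_command(
  series="0 0 15 0 0;0 0 15 0 0;0 0 15 0 0;0 0 13 0 0;0 0 10 0 0;0 0 0 0 0",
  squeeze=30,
)

```text
time_s: 2.27
tool_pos: [0.3946, -0.2324, 0.1523]
tool_rot: [-179.8, -0.1, 78.6]
force: [-0.3, 1.1, 0.1]
grip_width: 0.0874
grasp_force: 0.0
```

```bash
cat >> h.py <<'E'
def obs():
    o=telemetry.get_obs(); print("t",round(o['time_s'],2),"tcp",np.round(o['tool_pos'],4),"rpy",np.round(o['tool_rot'],2),"F",np.round(o['force'],1),"w",round(o['grip_width'],4),"g",round(o['grasp_force'],1)); return o
def go(p,yaw=None):
    o=obs(); y0=o['tool_rot'][2]; y=y0 if yaw is None else yaw
    c,s=np.cos(np.radians(y)),np.sin(np.radians(y)); d=(np.array(p)-o['tool_pos'])*1000
    print("turn",round(-np.radians((y-y0+180)%360-180),3),"then mm x,y,z",np.round([c*d[0]+s*d[1],s*d[0]-c*d[1],-d[2]],1))
E
python3 - <<'E'
from h import *
go([.3957,-.2325,.09],78.6)
b=cams.read_camera("scene");a=cams.read_camera("top")
cv2.imwrite("pics/d1.png",np.hstack([cv2.resize(b[180:310,300:400],None,fx=4,fy=4,interpolation=2),cv2.resize(a[190:320,345:445],None,fx=4,fy=4,interpolation=2)]))
cv2.imwrite("pics/scene1.png",b);cv2.imwrite("pics/top1.png",a)
E
```

```text
t 2.27 tcp [ 0.3946 -0.2324  0.1523] rpy [-1.7978e+02 -1.0000e-01  7.8600e+01] F [-0.3  1.1  0.1] w 0.0874 g 0.0
turn 0.0 then mm x,y,z [ 0.1  1.1 62.3]
```

View pics/d1.png

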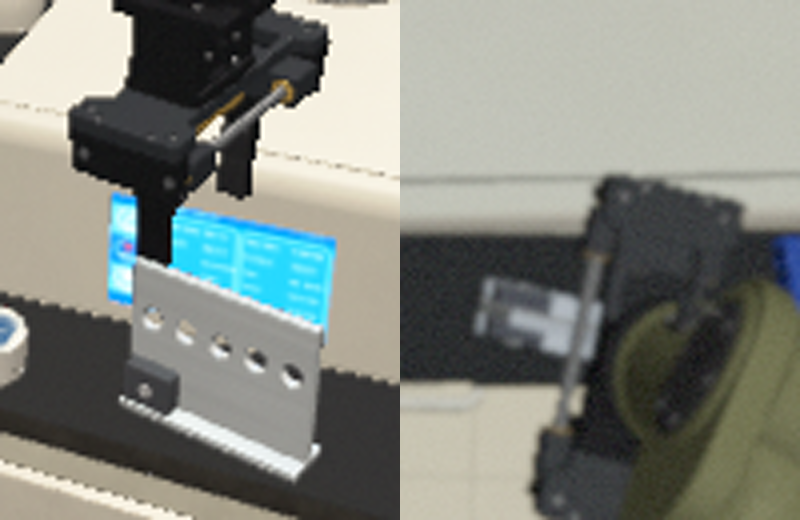

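The picture shows the fingers straddling the web, one in front near hole 2 and one behind. The body overhangs the box edge, so I go down in steps and watch the force.

arm_command(
  series="0 1 10 0 0;0 0 10 0 0;0 0 10 0 0;0 0 10 0 0;0 0 7 0 0;0 0 5 0 0;0 0 4 0 0;0 0 3 0 0;0 0 0 0 0",
)

```text
time_s: 3.12
tool_pos: [0.3969, -0.2333, 0.095]
tool_rot: [-180.0, -0.0, 78.6]
force: [-0.6, 0.6, -0.5]
grip_width: 0.0868
grasp_force: 0.0
```

arm_command(
  series="0 0 1 0 100;0 0 0 0 180;0 0 0 0 220;0 0 0 0 255;0 0 0 0 255;0 0 0 0 255;0 0 0 0 255;0 0 0 0 255;0 0 0 0 255;0 0 0 0 255",
  squeeze=40,
)

```text
time_s: 3.95
tool_pos: [0.3971, -0.2335, 0.0946]
tool_rot: [180.0, 0.0, 78.6]
force: [-0.3, -0.5, 0.5]
grip_width: 0.028
grasp_force: 0.0
```

arm_command(
  series="0 0 2 0 220;0 0 2 0 235;0 0 0 0 255;0 0 0 0 255;0 0 0 0 255;0 0 0 0 255;0 0 0 0 255;0 0 0 0 255;0 0 0 0 255;0 0 0 0 255",
)

```text
time_s: 4.78
tool_pos: [0.3971, -0.2335, 0.0905]
tool_rot: [-180.0, 0.0, 78.6]
force: [-0.4, -1.3, -2.3]
grip_width: 0.0079
grasp_force: 40.0
```

Gripped at 7.9 mm width; the hole centre is about 20.7 mm below the TCP. I lift over the box height, square up to the peg (yaw 94.9°), and travel to the pre-insertion point.

arm_command(
  series="0 0 -10 0 255;0 0 -20 0 255;0 0 -20 0 255;0 0 -20 0 255;0 0 -20 0 255;0 0 -20 0 255;0 0 -20 0 255;0 0 -20 0 255;0 0 -20 0 255;0 0 0 -0.095 255;0 0 0 -0.095 255;0 0 0 -0.0945 255;0 0 0 0 255",
)

```text
time_s: 5.87
tool_pos: [0.3971, -0.2334, 0.2614]
tool_rot: [180.0, 0.0, 95.0]
force: [-0.1, -0.5, -1.1]
grip_width: 0.0073
grasp_force: 40.0
```

arm_command(
  series="14 8 0 0 255;22 12 0 0 255;28 16 0 0 255;28 16 0 0 255;28 16 0 0 255;28 16 0 0 255;28 16 0 0 255;28 16 0 0 255;28 16 0 0 255;28 16 0 0 255;28 16 0 0 255;23 13 0 0 255;18 11 0 0 255;10 4.7 0 0 255;0 0 0 0 255;0 0 0 0 255",
)

```text
time_s: 7.2
tool_pos: [0.5599, 0.1209, 0.2605]
tool_rot: [-180.0, 0.0, 94.9]
force: [-0.2, 0.4, -2.4]
grip_width: 0.0075
grasp_force: 40.0
```

arm_command(
  series="0 0 12 0 255;0 0 16 0 255;0 0 16 0 255;0 0 16 0 255;0 0 14 0 255;0 0 10 0 255;0 0 6 0 255;0 0 0 0 255;0 0 0 0 255;0 0 0 0 255",
)

```text
time_s: 8.03
tool_pos: [0.5607, 0.1207, 0.1714]
tool_rot: [179.9, 0.0, 94.9]
force: [0.3, -0.7, -1.5]
grip_width: 0.0077
grasp_force: 40.0
```

```bash
python3 - <<'E'
from h import *
go([.560,.1208,.171],94.9)
b=cams.read_camera("scene");a=cams.read_camera("top")
cv2.imwrite("pics/scene2.png",b);cv2.imwrite("pics/top2.png",a)
cv2.imwrite("pics/d2.png",np.hstack([cv2.resize(b[130:270,190:290],None,fx=4,fy=4,interpolation=2),cv2.resize(a[120:260,195:295],None,fx=4,fy=4,interpolation=2)]))
E
```

```text
t 8.03 tcp [0.5607 0.1207 0.1714] rpy [1.7991e+02 1.0000e-02 9.4870e+01] F [ 0.3 -0.7 -1.5] w 0.0077 g 40.0
turn -0.0 then mm x,y,z [ 0.2 -0.7  0.4]
```

View pics/d2.png

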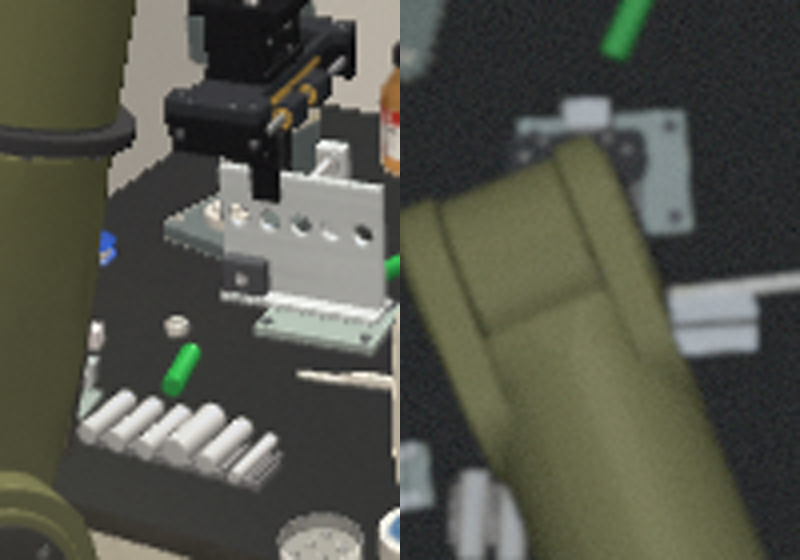

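```bash
python3 - <<'E'
from h import *
t=np.array([.5605,.1207]); xt=np.array([-.0854,.9963]); yt=np.array([.9963,.0854])
for k in (0,26,52,78): 
    p=t-xt*k/1000; q=p-yt*.004; print(k,"hole front px",w2pix("scene",[*q,.1505]))
for k in (92,93,94): print("end",w2pix("top",[*(t-xt*k/1000-0*yt),.1905]))
a=cv2.imread("pics/top2.png");b=cv2.imread("pics/scene2.png")
print(cv2.cvtColor(a,6)[194:208,258:290])
g=cv2.cvtColor(b,6); print(g[176:196,248:290])
E
```

```text
0 hole front px [256.38582043 184.49457703]
26 hole front px [264.08731434 185.69994091]
52 hole front px [271.87917522 186.91944815]
78 hole front px [279.76300297 188.15334917]
end [283.42731576 197.00159368]
end [283.86418325 196.97595363]
end [284.30104657 196.95031383]
[[ 98  81  67  81 127 160 173 175 172 172 174 174 174 176 174 175 174 174
  174 174 173 170 173 170 156 120  78  56  54  47  41  44]
 [103  87  73  80 127 162 173 173 172 174 169 173 171 173 173 171 174 174
  170 172 171 173 173 170 157 129  78  45  43  43  39  37]
 [103  98  83  79 120 160 172 174 173 171 171 170 170 170 171 172 170 173
  172 171 171 172 169 170 164 144  96  48  44  35  37  42]
 [109 101  88  78 106 146 165 170 172 170 169 172 170 169 170 172 174 170
  168 170 172 171 171 171 167 150 108  58  37  45  41  43]
 [108 105  96  84 106 139 162 168 168 170 172 171 170 168 166 166 167 166
  165 166 163 165 161 163 158 143 103  51  44  39  40  39]
 [109 108 101  92 103 136 158 161 163 164 161 161 154 154 152 151 149 147
  147 144 146 141 139 137 133 120  84  46  42  36  46  33]
 [107 110 106  97  98 119 1
[... 3838 characters left out ...]
 [157 158 157 156 158 157 159 159 160 158 158 159 158 160 159 159 158 159
  160 160 159 160 160 158 159 160 159 160 161 161 162 161 165 162 161 158
  160 143  81  55  54  54]
 [120 121 132 145 145 157 157 157 157 157 159 158 160 160 161 161 161 161
  162 161 160 162 161 162 162 161 160 160 160 159 160 159 159 160 159 159
  159 144  82  57  55  80]
 [102 101 105 109 106 110 121 121 145 158 159 159 158 159 159 159 160 161
  161 162 164 164 162 163 162 162 162 162 161 161 161 161 161 160 159 159
  159 145  81  85 129 137]
 [ 79  89  93  97 100 101 101 102  91 133 157 159 159 160 159 159 159 160
  161 160 162 161 161 163 163 163 163 164 163 164 163 162 163 163 163 162
  162 150 136 136 140 134]]
```

```bash
python3 - <<'E'
from h import *
for x,y in [(.5965,.1238),(.599,.1241),(.5965,.1218),(.64,.1278)]: print(w2pix("scene",[x,y,.15]),w2pix("top",[x,y,.15]))
g=cv2.cvtColor(cv2.imread("pics/scene0.png"),6); print(g[168:186,256:276])
E
```

```text
[261.55411127 179.28631745] [243.53062189 185.0521646 ]
[261.84560949 178.95494341] [243.43534966 183.99491723]
[262.1088193  179.39616581] [244.3761431  185.07481885]
[266.84270987 173.71494982] [242.39033704 166.69772723]
[[ 80  80  82  81  80  81  91  77  79  75  75  75  77 152 152 152 152 190
  168 171]
 [ 81  80  82  81  81  81  89  78  78  76  76  74  75 144 147 182 171 156
  162 159]
 [ 80  81  80  79  82  81  88  78  79  76  76  75  75 142 181 230 184 149
  139 158]
 [ 80  82  81  80  81  81  86  79  78  78  77  77  75 180 230 208 140 144
  127 158]
 [ 79  81  80  80  81  80  89  79  79  77  76  78 133 230 210 148 140 143
  138 159]
 [ 87  81  81  80  80  80  88  79  78  77  78 128 227 213 149 151 152 143
  156 161]
 [ 84  79  80  78  78  80  89  79  79  77 125 229 216 150 153 159 159 159
  161 160]
 [ 84  79  80  80  81  80  93  79  78 125 229 218 137 157 158 159 159 161
  161 164]
 [ 82  79  81  81  81  80  90  77  78 225 222 144  86 159 159 159 159 161
  160 163]
 [ 88  79  80  81  80  81  90  79 222 222 152 107  98 160 159 158 158 161
  159 159]
 [122 111  92  82  82  82 202 215 222 166 111 123 124 160 159 159 156 161
  160 160]
 [128 125 124 123 111 123 163 167 169 133 126 128 127 136 157 160 158 160
  160 158]
 [126 129 129 128 126 107 147 150 127 127 128 127 128 131 156 158 157 160
  160 159]
 [128 126 129 128 128 124 106 107 124 126 127 127 127 130 156 159 156 159
  159 160]
 [127 127 128 127 127 128 123 123 127 128 127 126 128 129 155 157 156 158
  160 158]
 [127 126 126 126 126 127 127 128 128 128 127 127 112 128 155 157 155 159
  159 157]
 [126 125 127 126 127 126 126 127 126 127 114  94  84 122 155 158 156 158
  159 157]
 [128 127 127 126 127 128 127 128 114  94  85  78  77 103 155 156 155 158
  158 156]]
```

Both cameras agree: the hole and the peg button line up within about 1 mm, and the scene camera's bias is the same for both. I insert along the peg, watching the force.

arm_command(
  series="-0.4 5 0 0 255;0 8 0 0 255;0 8 0 0 255;0 5 0 0 255;0 3 0 0 255;0 3 0 0 255;0 3 0 0 255;0 3 0 0 255;0 3 0 0 255;0 3 0 0 255;0 3 0 0 255;0 0 0 0 255;0 0 0 0 255",
)

```text
time_s: 9.22
tool_pos: [0.607, 0.1244, 0.1704]
tool_rot: [-180.0, -0.0, 94.9]
force: [0.3, -0.4, -1.5]
grip_width: 0.0078
grasp_force: 40.0
```

arm_command(
  series="0 5 0 0 255;0 5 0 0 255;0 5 0 0 255;0 5 0 0 255;0 5 0 0 255;0 4 0 0 255;0 2 0 0 255;0 0 0 0 255;0 0 0 0 255",
)

```text
time_s: 9.97
tool_pos: [0.6378, 0.1271, 0.1704]
tool_rot: [-180.0, -0.0, 94.9]
force: [-0.7, 0.3, -2.6]
grip_width: 0.0078
grasp_force: 40.0
```

arm_command(
  series="0 0 1 0 255;0 0 1 0 255;0 0 1 0 255;0 0 0 0 255;0 0 0 0 255",
)

```text
time_s: 10.38
tool_pos: [0.6377, 0.1269, 0.1674]
tool_rot: [-180.0, 0.0, 94.9]
force: [-0.5, -0.7, -2.6]
grip_width: 0.0079
grasp_force: 40.0
```

```bash
python3 - <<'E'
from h import *
obs()
b=cams.read_camera("scene");a=cams.read_camera("top")
cv2.imwrite("pics/d3.png",np.hstack([cv2.resize(b[130:250,210:310],None,fx=4,fy=4,interpolation=2),cv2.resize(a[120:240,195:295],None,fx=4,fy=4,interpolation=2)]))
E
```

```text
t 10.38 tcp [0.6377 0.1269 0.1674] rpy [-1.7999e+02  1.0000e-02  9.4900e+01] F [-0.5 -0.7 -2.6] w 0.0079 g 40.0
```

View pics/d3.png

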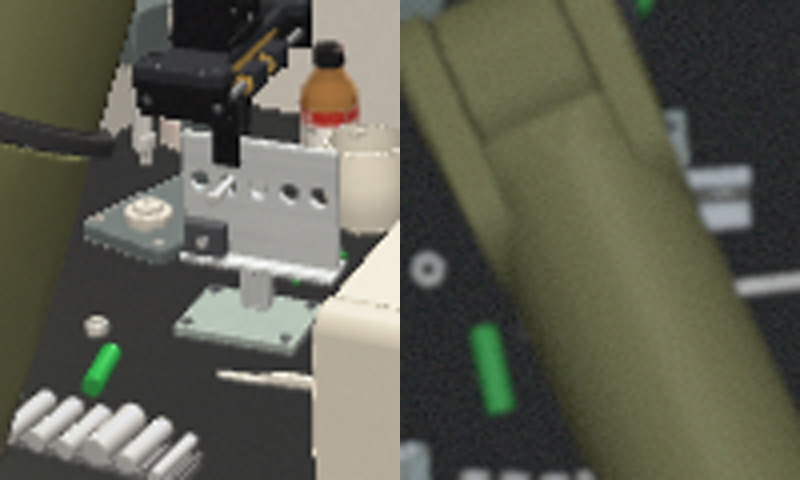

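The peg shows through the second hole from the left at crop (225,185), well along the peg. I lower until the force shows, then release.

arm_command(
  series="0 0 0.7 0 255;0 0 0.6 0 255;0 0 0 0 255;0 0 0 0 245;0 0 0 0 228;0 0 0 0 226;0 0 0 0 222;0 0 0 0 216;0 0 0 0 205;0 0 0 0 190;0 0 0 0 175;0 0 0 0 175;0 0 0 0 175;0 0 0 0 175",
)

```text
time_s: 11.65
tool_pos: [0.6379, 0.127, 0.1662]
tool_rot: [-180.0, 0.0, 94.9]
force: [0.5, -0.6, -0.9]
grip_width: 0.0267
grasp_force: 0.0
```

arm_command(
  series="0 0 -3 0 175;0 0 -5 0 175;0 0 -8 0 175;0 0 -15 0 175;0 0 -20 0 175;0 0 -20 0 175;0 0 -20 0 175;0 0 -10 0 150;0 0 0 0 100",
)

```text
time_s: 12.4
tool_pos: [0.6391, 0.1278, 0.2707]
tool_rot: [179.7, -0.0, 94.9]
force: [0.5, 0.9, 0.5]
grip_width: 0.0346
grasp_force: 0.0
```

arm_command(
  series="0 0 0 0.0855 60;8 -20 0 0 0;8 -20 0 0 0;8 -20 0 0 0;8 -20 0 0 0;8 -20 0 0 0;8 -20 0 0 0;8 -20 0 0 0;8 -20 0 0 0;8 -20 0 0 0;7.5 -20 10 0 0;0 0 20 0 0;0 0 25 0 0;0 0 25 0 0;0 0 25 0 0;0 0 25 0 0;0 0 10 0 0;0 0 5 0 0;0 0 0 0 0;0 0 0 0 0",
)

```text
time_s: 14.07
tool_pos: [0.4384, 0.2068, 0.123]
tool_rot: [179.9, -0.0, 90.0]
force: [0.5, 0.6, -0.2]
grip_width: 0.0868
grasp_force: 0.0
```

```bash
python3 - <<'E'
from h import *
go([.4395,.207,.003],90)
b=cams.read_camera("scene");a=cams.read_camera("top")
cv2.imwrite("pics/top4.png",a);cv2.imwrite("pics/scene4.png",b)
cv2.imwrite("pics/d4.png",np.hstack([cv2.resize(b[140:260,190:310],None,fx=3.3,fy=3.3,interpolation=2),cv2.resize(a[135:255,135:255],None,fx=3.3,fy=3.3,interpolation=2)]))
E
```

```text
t 14.07 tcp [0.4384 0.2068 0.123 ] rpy [ 1.7995e+02 -3.0000e-02  9.0000e+01] F [ 0.5  0.6 -0.2] w 0.0868 g 0.0
turn 0.0 then mm x,y,z [  0.2   1.1 120. ]
```

View pics/d4.png

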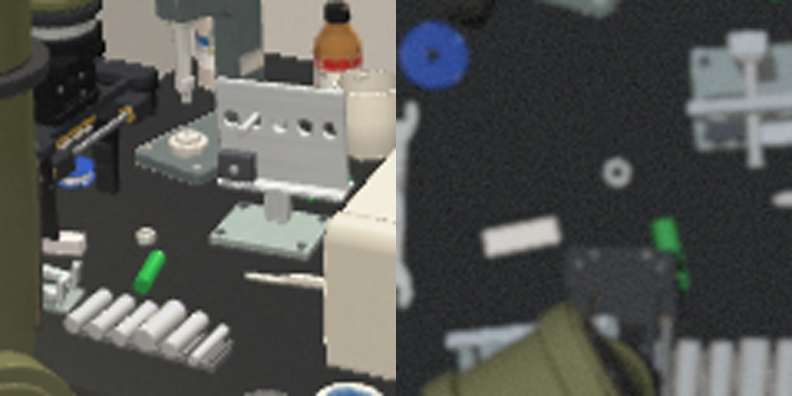

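The gauge hangs level on the second hole, and the chock is unmoved at top crop (522,237). One enlarged crop of the cradle tells me which end carries the jaw.

```bash
python3 - <<'E'
from h import *
b=cv2.imread("pics/scene4.png");a=cv2.imread("pics/top0.png")
cv2.imwrite("pics/e5.png",np.hstack([cv2.resize(b[205:245,195:235],None,fx=10,fy=10,interpolation=2),cv2.resize(a[222:262,145:185],None,fx=10,fy=10,interpolation=2)[:, :0],cv2.resize(a[222:262,175:210],None,fx=10,fy=10,interpolation=2)]))
# cradle fit: greenish-grey mask, min area rect on 4x upsampled
S=4; sub=cv2.resize(a[222:262,142:206],None,fx=S,fy=S,interpolation=2); m=(cv2.cvtColor(sub,6)>95).astype(np.uint8)
n,l,st,_=cv2.connectedComponentsWithStats(m); k=1+st[1:,4].argmax(); r=cv2.minAreaRect(cv2.findNonZero((l==k).astype(np.uint8)))
bx=(cv2.boxPoints(r)+.5)/S-.5+[142,222]; print(r,bx)
for p in bx: print(pix2w("top",p,.03))
E
```

```text
((137.83534240722656, 77.51830291748047), (69.46144104003906, 210.703369140625), 83.6598129272461) [[148.94816256 235.28353596]
 [201.30182648 229.46646595]
 [203.21950912 246.72561646]
 [150.86584473 252.54268646]]
[0.46943764 0.37253865 0.03      ]
[0.48803603 0.23789474 0.03      ]
[0.44368765 0.23145529 0.03      ]
[0.42515301 0.36590289 0.03      ]
```

View pics/e5.png

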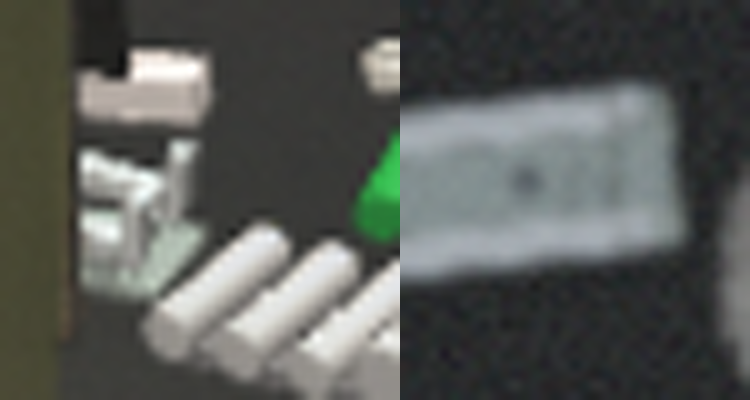

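arm_command(
  series="0 1 20 0 0;0 0 25 0 0;0 0 25 0 0;0 0 20 0 0;0 0 12 0 0;0 0 8 0 0;0 0 5 0 0;0 0 3 0 0;0 0 0 0 0;0 0 0 0 0",
  squeeze=20,
)

```text
time_s: 15.0
tool_pos: [0.4396, 0.2068, 0.005]
tool_rot: [179.9, -0.0, 90.0]
force: [0.3, 0.2, -0.5]
grip_width: 0.0872
grasp_force: 0.0
```

Confirmed: the two upright jaw posts stand at the tray-side end (scene crop (165,195)), so the flank rises toward +y. Now I close on rod 1 and lift.

arm_command(
  series="0 0 1 0 60;0 0 0 0 110;0 0 0 0 110;0 0 0 0 110;0 0 0 0 110;0 0 0 0 110;0 0 0 0 110;0 0 0 0 110;0 0 0 0 110",
  squeeze=25,
)

```text
time_s: 15.75
tool_pos: [0.439, 0.2065, 0.0033]
tool_rot: [180.0, 0.0, 90.0]
force: [0.4, 0.3, 1.3]
grip_width: 0.0555
grasp_force: 25.0
```

arm_command(
  series="0 0 -5 0 110;0 0 -10 0 110;0 0 -20 0 110;0 0 -20 0 110;0 0 -21 0 110;0 0 0 -0.069 110;0 0 0 -0.069 110;8 5 0 0 110;14 8 0 0 110;14 8 0 0 110;11 6.5 0 0 110;5.6 3 0 0 110;0 0 10 0 110;0 0 15 0 110;0 0 12 0 110;0 0 9 0 110;0 0 6 0 110;0 0 3.5 0 110;0 0 2 0 110;0 0 0 0 110",
)

```text
time_s: 17.42
tool_pos: [0.4618, 0.2627, 0.0216]
tool_rot: [-180.0, 0.0, 97.9]
force: [-0.3, 0.1, -0.3]
grip_width: 0.0557
grasp_force: 25.0
```

arm_command(
  series="0 0 0.7 0 110;0 0 0 0 110;0 0 0 0 88;0 0 0 0 80;0 0 0 0 60;0 0 0 0 40;0 0 0 0 20;0 0 0 0 0;0 0 -5 0 0;0 0 -15 0 0;0 0 -20 0 0;0 0 -20 0 0;0 0 0 0 0",
)

```text
time_s: 18.5
tool_pos: [0.4641, 0.2646, 0.0849]
tool_rot: [179.6, -0.1, 97.9]
force: [1.1, 0.7, -0.1]
grip_width: 0.0868
grasp_force: 0.0
```

```bash
python3 - <<'E'
from h import *
go([.4395,.181,.004],90)
b=cams.read_camera("scene");a=cams.read_camera("top")
cv2.imwrite("pics/e6.png",np.hstack([cv2.resize(b[190:250,190:260],None,fx=5,fy=5,interpolation=2),cv2.resize(a[200:260,140:225],None,fx=5,fy=5,interpolation=2)]))
E
```

```text
t 18.5 tcp [0.4641 0.2646 0.0849] rpy [ 1.7964e+02 -9.0000e-02  9.7920e+01] F [ 1.1  0.7 -0.1] w 0.0868 g 0.0
turn 0.138 then mm x,y,z [-83.6 -24.6  80.9]
```

View pics/e6.png

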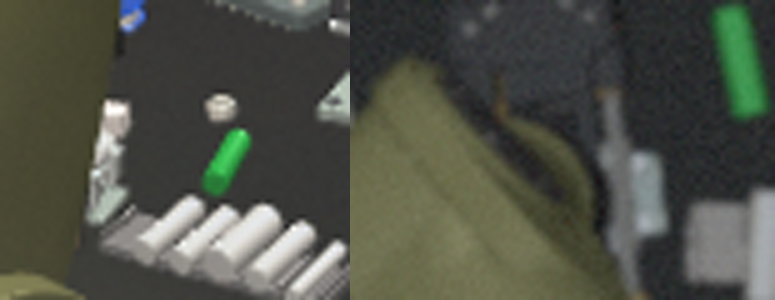

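The view of the cradle is blocked by the arm, so I carry on to rod 2 and check from there.

arm_command(
  series="0 0 0 0.069 0;0 0 0 0.069 0;-12 -4 0 0 0;-20 -5 0 0 0;-20 -5 0 0 0;-20 -5 0 0 0;-9.7 -3.3 0 0 0;0 0 15 0 0;0 0 20 0 0;0 0 15 0 0;0 0 12 0 0;0 0 8 0 0;0 0 5 0 0;0 0 2 0 0;0 0 0 0 0",
)

```text
time_s: 19.85
tool_pos: [0.4394, 0.1813, 0.0038]
tool_rot: [-180.0, -0.0, 90.0]
force: [-0.1, -0.5, -0.2]
grip_width: 0.0865
grasp_force: 0.0
```

```bash
python3 - <<'E'
from h import *
go([.4395,.181,.004],90)
b=cams.read_camera("scene");a=cams.read_camera("top")
cv2.imwrite("pics/top7.png",a);cv2.imwrite("pics/scene7.png",b)
A=a[205:265,140:240]
cv2.imwrite("pics/e7.png",np.vstack([cv2.resize(A,None,fx=5,fy=5,interpolation=2),cv2.resize(b[205:265,190:290],None,fx=5,fy=5,interpolation=2)]))
E
```

```text
t 19.85 tcp [0.4394 0.1813 0.0038] rpy [-1.7997e+02 -1.0000e-02  9.0020e+01] F [-0.1 -0.5 -0.2] w 0.0865 g 0.0
turn 0.0 then mm x,y,z [-0.3  0.1 -0.2]
```

View pics/e7.png

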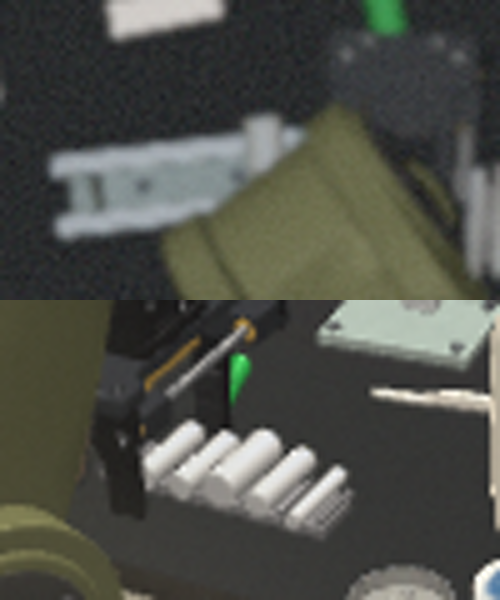

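Rod 1 lies on the rails against the jaw (top crop (263,145)), as predicted. Now rod 2.

arm_command(
  series="0 0 0 0 60;0 0 0 0 110;0 0 0 0 110;0 0 0 0 110;0 0 0 0 110;0 0 0 0 110;0 0 0 0 110;0 0 0 0 110;0 0 -5 0 110;0 0 -10 0 110;0 0 -20 0 110;0 0 -20 0 110;0 0 -21 0 110;0 0 0 0 110",
)

```text
time_s: 21.12
tool_pos: [0.4423, 0.1825, 0.0844]
tool_rot: [179.6, -0.1, 90.0]
force: [0.7, 1.1, -1.3]
grip_width: 0.0554
grasp_force: 25.0
```

arm_command(
  series="0 0 0 -0.069 110;0 0 0 -0.069 110;10 4 0 0 110;17 6 0 0 110;20 7 0 0 110;20 7 0 0 110;17 6 0 0 110;10.7 3.5 0 0 110;0 0 10 0 110;0 0 15 0 110;0 0 12 0 110;0 0 8 0 110;0 0 5 0 110;0 0 3 0 110;0 0 2 0 110;0 0 0 0 110",
)

```text
time_s: 22.45
tool_pos: [0.4598, 0.2793, 0.025]
tool_rot: [180.0, 0.0, 97.9]
force: [0.9, 0.1, -0.2]
grip_width: 0.0556
grasp_force: 25.0
```

arm_command(
  series="0 0 0.6 0 110;0 0 0 0 88;0 0 0 0 80;0 0 0 0 60;0 0 0 0 40;0 0 0 0 20;0 0 0 0 0;0 0 -5 0 0;0 0 -15 0 0;0 0 -20 0 0;0 0 -20 0 0;0 0 0 0 0",
)

```text
time_s: 23.45
tool_pos: [0.4618, 0.2813, 0.0884]
tool_rot: [179.7, -0.1, 97.9]
force: [0.1, 0.5, -0.4]
grip_width: 0.0871
grasp_force: 0.0
```

arm_command(
  series="0 0 0 0.069 0;0 0 0 0.069 0;-14.4 -2 0 0 0;-20 -3.6 0 0 0;-25 -4 0 0 0;-25 -4 0 0 0;-25 -4 0 0 0;-15 -2.6 0 0 0;0 0 15 0 0;0 0 20 0 0;0 0 18 0 0;0 0 12 0 0;0 0 8 0 0;0 0 5 0 0;0 0 2.5 0 0;0 0 0 0 0;0 0 0 0 0",
)

```text
time_s: 24.87
tool_pos: [0.44, 0.1554, 0.0044]
tool_rot: [180.0, -0.0, 90.0]
force: [0.7, 0.1, -0.1]
grip_width: 0.0874
grasp_force: 0.0
```

```bash
python3 - <<'E'
from h import *
go([.4395,.155,.004],90)
a=cams.read_camera("top"); cv2.imwrite("pics/top8.png",a)
# profile along the rails near far edge (flank x=+22): O + .022*fx + d*fy, z=.032
fx=np.array([.9905,.137]);fy=np.array([-.137,.9905]);O=np.array([.4637,.25])
g=cv2.cvtColor(a,6).astype(np.float32)
for xo in (.024,.0,-.024):
  d=np.arange(-10,110,3); P=np.array([w2pix("top",[*(O+xo*fx+k/1000*fy),.036]) for k in d],np.float32)
  print(xo,list(zip(d.tolist(),cv2.remap(g,P[:,:1],P[:,1:],1).ravel().astype(int).tolist())))
E
```

```text
t 24.87 tcp [0.44   0.1554 0.0044] rpy [ 1.7995e+02 -1.0000e-02  9.0010e+01] F [ 0.7  0.1 -0.1] w 0.0874 g 0.0
turn 0.0 then mm x,y,z [-0.4 -0.5  0.4]
0.024 [(-10, 52), (-7, 65), (-4, 82), (-1, 113), (2, 147), (5, 161), (8, 166), (11, 160), (14, 142), (17, 135), (20, 150), (23, 163), (26, 164), (29, 160), (32, 144), (35, 110), (38, 76), (41, 67), (44, 68), (47, 65), (50, 61), (53, 57), (56, 54), (59, 58), (62, 64), (65, 66), (68, 62), (71, 60), (74, 59), (77, 53), (80, 53), (83, 57), (86, 62), (89, 66), (92, 62), (95, 61), (98, 58), (101, 54), (104, 56), (107, 59)]
0.0 [(-10, 138), (-7, 140), (-4, 138), (-1, 140), (2, 154), (5, 166), (8, 167), (11, 164), (14, 148), (17, 137), (20, 148), (23, 166), (26, 167), (29, 166), (32, 155), (35, 144), (38, 142), (41, 140), (44, 141), (47, 141), (50, 142), (53, 141), (56, 142), (59, 140), (62, 142), (65, 136), (68, 120), (71, 105), (74, 112), (77, 131), (80, 141), (83, 143), (86, 145), (89, 139), (92, 115), (95, 91), (98, 111), (101, 131), (104, 135), (107, 119)]
-0.024 [(-10, 96), (-7, 96), (-4, 94), (-1, 90), (2, 85), (5, 75), (8, 75), (11, 84), (14, 86), (17, 87), (20, 93), (23, 104), (26, 131), (29, 147), (32, 142), (35, 108), (38, 67), (41, 56), (44, 52), (47, 57), (50, 59), (53, 58), (56, 58), (59, 50), (62, 55), (65, 52), (68, 57), (71, 65), (74, 60), (77, 55), (80, 53), (83, 55), (86, 58), (89, 62), (92, 64), (95, 64), (98, 59), (101, 53), (104, 54), (107, 59)]
```

Rods 1 and 2 sit at 7.5 and 25.5 mm along the rails, as expected. Now rod 3.

arm_command(
  series="0 0 0 0 60;0 0 0 0 110;0 0 0 0 110;0 0 0 0 110;0 0 0 0 110;0 0 0 0 110;0 0 0 0 110;0 0 0 0 110;0 0 -5 0 110;0 0 -10 0 110;0 0 -20 0 110;0 0 -20 0 110;0 0 -21 0 110;0 0 0 0 110",
)

```text
time_s: 26.08
tool_pos: [0.4424, 0.1564, 0.0843]
tool_rot: [179.6, -0.0, 90.0]
force: [1.4, 1.0, 0.4]
grip_width: 0.0555
grasp_force: 25.0
```

arm_command(
  series="0 0 0 -0.069 110;0 0 0 -0.069 110;12 3 0 0 110;22 6 0 0 110;25 6.6 0 0 110;25 7 0 0 110;25 7 0 0 110;18.1 4 0 0 110;11 3 0 0 110;0 0 10 0 110;0 0 15 0 110;0 0 10 0 110;0 0 8 0 110;0 0 4.5 0 110;0 0 3 0 110;0 0 1.5 0 110;0 0 0 0 110;0 0 0 0 110",
)

```text
time_s: 27.58
tool_pos: [0.4571, 0.297, 0.0283]
tool_rot: [180.0, -0.0, 97.9]
force: [0.6, -0.6, -0.9]
grip_width: 0.0555
grasp_force: 25.0
```

arm_command(
  series="0 0 0.6 0 110;0 0 0 0 88;0 0 0 0 80;0 0 0 0 60;0 0 0 0 40;0 0 0 0 20;0 0 0 0 0;0 0 -5 0 0;0 0 -15 0 0;0 0 -20 0 0;0 0 -20 0 0;0 0 0 0 0",
)

```text
time_s: 28.58
tool_pos: [0.4588, 0.2989, 0.0913]
tool_rot: [179.7, -0.1, 97.9]
force: [0.2, 0.8, 0.5]
grip_width: 0.0868
grasp_force: 0.0
```

arm_command(
  series="0 0 0 0.069 0;0 0 0 0.069 0;-15 -1 0 0 0;-25 -2 0 0 0;-30 -2.5 0 0 0;-30 -2.5 0 0 0;-30 -2.5 0 0 0;-30 -2.5 0 0 0;-22 -2 0 0 0;-12 -1 0 0 0;0 0 15 0 0;0 0 20 0 0;0 0 18 0 0;0 0 14 0 0;0 0 9 0 0;0 0 5 0 0;0 0 2.5 0 0;0 0 0 0 0;0 0 0 0 0",
)

```text
time_s: 30.17
tool_pos: [0.4413, 0.1031, 0.0043]
tool_rot: [179.9, -0.0, 90.0]
force: [-0.4, -0.7, 0.2]
grip_width: 0.0871
grasp_force: 0.0
```

arm_command(
  series="0 0 0 0 60;0 0 0 0 110;0 0 0 0 110;0 0 0 0 110;0 0 0 0 110;0 0 0 0 110;0 0 0 0 110;0 0 0 0 110",
)

```text
time_s: 30.83
tool_pos: [0.4408, 0.1029, 0.0039]
tool_rot: [180.0, 0.0, 90.0]
force: [-0.2, -0.4, 1.1]
grip_width: 0.0555
grasp_force: 25.0
```

```bash
cat >> h.py <<'E'
fx=np.array([.9905,.137]);fy=np.array([-.137,.9905]);O=np.array([.4637,.25])
def prof(a,z=.038,xs=(.024,-.024)):
  g=cv2.cvtColor(a,6).astype(np.float32); d=np.arange(0,120,3)
  for xo in xs:
    P=np.array([w2pix("top",[*(O+xo*fx+k/1000*fy),z]) for k in d],np.float32)
    print(xo,' '.join(f"{k}:{int(v)}" for k,v in zip(d,cv2.remap(g,P[:,:1],P[:,1:],1).ravel())))
E
python3 - <<'E'
from h import *
o=obs(); a=cams.read_camera("top"); cv2.imwrite("pics/top9.png",a); prof(a)
E
```

```text
t 30.83 tcp [0.4408 0.1029 0.0039] rpy [1.7999e+02 1.0000e-02 9.0000e+01] F [-0.2 -0.4  1.1] w 0.0555 g 25.0
0.024 0:129 3:155 6:163 9:163 12:152 15:135 18:139 21:156 24:164 27:163 30:156 33:139 36:139 39:154 42:163 45:163 48:156 51:133 54:91 57:61 60:59 63:63 66:63 69:59 72:58 75:55 78:50 81:54 84:62 87:63 90:61 93:59 96:57 99:53 102:54 105:56 108:59 111:61 114:59 117:48
-0.024 0:126 3:152 6:160 9:161 12:151 15:132 18:132 21:148 24:161 27:163 30:155 33:139 36:131 39:147 42:162 45:166 48:161 51:142 54:97 57:62 60:50 63:50 66:59 69:63 72:62 75:59 78:55 81:53 84:56 87:51 90:62 93:63 96:60 99:57 102:57 105:57 108:56 111:60 114:57 117:48
```

Three rods seated at 7.5, 25.5 and 43.5 mm. Fourth rod now.

arm_command(
  series="0 0 -5 0 110;0 0 -10 0 110;0 0 -20 0 110;0 0 -20 0 110;0 0 -21 0 110;0 0 0 -0.069 110;0 0 0 -0.069 110;14 3 0 0 110;24 5 0 0 110;30 6 0 0 110;30 6 0 0 110;30 6 0 0 110;30 6 0 0 110;25 5 0 0 110;16 3.7 0 0 110;9 2 0 0 110;0 0 5 0 110;0 0 0 0 110",
)

```text
time_s: 32.38
tool_pos: [0.454, 0.3138, 0.0741]
tool_rot: [-179.9, 0.1, 97.9]
force: [0.0, -0.7, -1.0]
grip_width: 0.0558
grasp_force: 25.0
```

arm_command(
  series="0 0 10 0 110;0 0 14 0 110;0 0 10 0 110;0 0 5 0 110;0 0 3 0 110;0 0 1.5 0 110;0 0 0 0 110;0 0 0.5 0 110;0 0 0 0 88;0 0 0 0 80;0 0 0 0 60;0 0 0 0 40;0 0 0 0 20;0 0 0 0 0;0 0 -5 0 0;0 0 -15 0 0;0 0 -20 0 0;0 0 -20 0 0;0 0 0 0 0;0 0 0 0 0",
)

```text
time_s: 34.05
tool_pos: [0.4555, 0.3156, 0.0929]
tool_rot: [179.8, -0.0, 97.9]
force: [0.5, 0.4, -0.4]
grip_width: 0.0874
grasp_force: 0.0
```

```bash
python3 - <<'E'
from h import *
o=obs(); a=cams.read_camera("top"); cv2.imwrite("pics/top10.png",a); prof(a)
m=(a[180:240,140:215].min(2)>150).astype(np.uint8); n,l,st,c=cv2.connectedComponentsWithStats(m); print(st,c+[140,180])
E
```

```text
t 34.05 tcp [0.4555 0.3156 0.0929] rpy [ 1.798e+02 -4.000e-02  9.790e+01] F [ 0.5  0.4 -0.4] w 0.0874 g 0.0
0.024 0:131 3:157 6:164 9:165 12:154 15:135 18:140 21:158 24:166 27:164 30:154 33:143 36:141 39:156 42:166 45:163 48:156 51:142 54:137 57:151 60:143 63:120 66:106 69:99 72:77 75:53 78:51 81:56 84:46 87:36 90:35 93:53 96:74 99:79 102:71 105:64 108:61 111:66 114:62 117:58
-0.024 0:127 3:155 6:162 9:161 12:151 15:133 18:133 21:151 24:161 27:165 30:159 33:139 36:133 39:149 42:163 45:167 48:163 51:146 54:132 57:141 60:133 63:114 66:108 69:101 72:73 75:46 78:26 81:24 84:37 87:51 90:65 93:67 96:70 99:65 102:69 105:69 108:72 111:82 114:89 117:94
[[   0    0   75   60 4283]
 [  63    9    1    1    1]
 [  31   22   13    8   81]
 [  50   49    6   11   47]
 [  36   51    5    9   39]
 [  43   50    6   10   45]
 [  32   53    2    1    2]
 [  57   52    2    1    2]] [[176.71538641 208.7950035 ]
 [203.         189.        ]
 [177.03703704 205.32098765]
 [192.65957447 234.44680851]
 [178.20512821 234.94871795]
 [185.33333333 234.42222222]
 [172.5        233.        ]
 [197.5        232.        ]]
```

arm_command(
  series="-10 0 -15 0 0;-20 0 -20 0 0;-30 0 -20 0 0;-30 0 -20 0 0;-30 0 -15 0 0;-30 0 0 0 0;-20 0 0 0 0;-10 0 0 0 0;0 0 0 0 0;0 0 0 0 0",
)

```text
time_s: 34.93
tool_pos: [0.4786, 0.1372, 0.1803]
tool_rot: [-179.9, -0.0, 97.9]
force: [-0.2, 0.4, -0.2]
grip_width: 0.087
grasp_force: 0.0
```

```bash
python3 - <<'E'
from h import *
o=obs(); a=cams.read_camera("top"); cv2.imwrite("pics/top11.png",a); prof(a,.042)
S=4; sub=cv2.resize(a[180:229,150:205],None,fx=S,fy=S,interpolation=2); m=(sub.min(2)>125).astype(np.uint8)
n,l,st,c=cv2.connectedComponentsWithStats(m)
for k in range(1,n):
  if st[k,4]>300:
    r=cv2.minAreaRect(cv2.findNonZero((l==k).astype(np.uint8))); bx=(cv2.boxPoints(r)+.5)/S-.5+[150,180]
    print(st[k],np.round(bx,1).tolist(),[pix2w("top",p,.018)[:2].round(4).tolist() for p in bx], pix2w("top",bx.mean(0),.018))
E
```

```text
t 34.93 tcp [0.4786 0.1372 0.1803] rpy [-1.7994e+02 -5.0000e-02  9.7890e+01] F [-0.2  0.4 -0.2] w 0.087 g 0.0
0.024 0:95 3:80 6:80 9:96 12:106 15:105 18:104 21:103 24:104 27:102 30:101 33:99 36:125 39:154 42:163 45:162 48:152 51:138 54:141 57:155 60:164 63:165 66:155 69:128 72:88 75:61 78:55 81:57 84:63 87:63 90:59 93:59 96:60 99:56 102:50 105:58 108:59 111:60 114:53 117:47
-0.024 0:103 3:110 6:108 9:109 12:108 15:109 18:110 21:104 24:93 27:103 30:127 33:130 36:133 39:152 42:163 45:167 48:156 51:140 54:134 57:149 60:161 63:166 66:159 69:133 72:90 75:60 78:49 81:51 84:52 87:57 90:61 93:60 96:58 99:59 102:50 105:54 108:55 111:60 114:58 117:42
[194  14  26  30 513] [[198.1, 183.1], [204.4, 183.1], [204.4, 190.4], [198.1, 190.4]] [[0.6089, 0.2521], [0.6093, 0.2357], [0.5903, 0.2351], [0.5899, 0.2514]] [0.59959039 0.24355964 0.018     ]
[  46   84   92   46 2790] [[160.4, 204.6], [182.8, 199.9], [184.4, 207.8], [162.0, 212.4]] [[0.5501, 0.3487], [0.5637, 0.2906], [0.5433, 0.2856], [0.5297, 0.3438]] [0.54667941 0.31718774 0.018     ]
```

All four rods are down (the top rod is at about 61.5 mm). The chock has not moved: (0.5467, 0.3172), axis 13°. I turn and approach it by its end faces.

arm_command(
  series="0 0 0 0.1235 0;0 0 0 0.1235 0;0 0 0 0.1235 0;0 0 0 0.1235 0;0 0 0 0.1235 0;0 0 0 0.1235 0;0 0 0 0.1235 0;0 0 0 0.1235 0;0 0 0 0.1235 0;0 0 0 0.1235 0;0 0 0 0.1235 0;0 0 0 0.1235 0;0 0 0 0 0",
)

```text
time_s: 36.07
tool_pos: [0.4785, 0.1389, 0.1805]
tool_rot: [-179.9, 0.0, 13.0]
force: [-0.4, -0.3, -0.6]
grip_width: 0.0869
grasp_force: 0.0
```

arm_command(
  series="7 -11 0 0 0;14 -20 0 0 0;18 -26 0 0 0;18 -28 0 0 0;18 -28 0 0 0;16 -24 0 0 0;10 -15 0 0 0;5.5 -8.4 0 0 0;0 0 15 0 0;0 0 20 0 0;0 0 25 0 0;0 0 25 0 0;0 0 20 0 0;0 0 12 0 0;0 0 3 0 0;0 0 0 0 0;0 0 0 0 0",
)

```text
time_s: 37.48
tool_pos: [0.5474, 0.3174, 0.062]
tool_rot: [-180.0, -0.1, 13.0]
force: [0.1, 1.0, 0.5]
grip_width: 0.0872
grasp_force: 0.0
```

```bash
python3 - <<'E'
from h import *
go([.5467,.3172,.002],13)
E
```

```text
t 37.48 tcp [0.5474 0.3174 0.062 ] rpy [-1.7997e+02 -8.0000e-02  1.3040e+01] F [0.1 1.  0.5] w 0.0872 g 0.0
turn 0.001 then mm x,y,z [-0.7  0.1 60. ]
```

arm_command(
  series="-0.5 0 10 0 0;0 0 15 0 0;0 0 13 0 0;0 0 10 0 0;0 0 6 0 0;0 0 3 0 0;0 0 2 0 0;0 0 0 0 0;0 0 0 0 60;0 0 0 0 110;0 0 0 0 110;0 0 0 0 110;0 0 0 0 110;0 0 0 0 110;0 0 0 0 110;0 0 0 0 110;0 0 0 0 110",
)

```text
time_s: 38.9
tool_pos: [0.5465, 0.3167, 0.002]
tool_rot: [180.0, -0.0, 13.0]
force: [-0.3, 0.2, 2.3]
grip_width: 0.0559
grasp_force: 25.0
```

arm_command(
  series="0 0 -5 0 110;0 0 -15 0 110;0 0 -20 0 110;0 0 -20 0 110;0 0 -20 0 110;0 0 -18 0 110;0 0 0 -0.1235 110;0 0 0 -0.1235 110;0 0 0 -0.1235 110;0 0 0 -0.1235 110;0 0 0 -0.1235 110;0 0 0 -0.1235 110;0 0 0 -0.1235 110;0 0 0 -0.1235 110;0 0 0 -0.1235 110;0 0 0 -0.1235 110;0 0 0 -0.1235 110;0 0 0 -0.1235 110;0 0 0 0 110",
)

```text
time_s: 40.48
tool_pos: [0.5466, 0.3165, 0.1007]
tool_rot: [180.0, -0.0, 98.1]
force: [-0.2, -0.4, -0.8]
grip_width: 0.056
grasp_force: 25.0
```

arm_command(
  series="2 -8 0 0 110;5 -17 0 0 110;7 -22 0 0 110;7 -22 0 0 110;4.3 -14 0 0 110;2 -8.1 0 0 110;0 0 10 0 110;0 0 15 0 110;0 0 12 0 110;0 0 8 0 110;0 0 4 0 110;0 0 2 0 110;0 0 0 0 110;0 0 0 0 110;0 0 0 0 110",
)

```text
time_s: 41.73
tool_pos: [0.4528, 0.3316, 0.0493]
tool_rot: [180.0, -0.0, 97.9]
force: [0.4, 0.2, -0.1]
grip_width: 0.0558
grasp_force: 25.0
```

```bash
python3 - <<'E'
from h import *
go([.4525,.3312,.040],97.9)
E
```

```text
t 41.73 tcp [0.4528 0.3316 0.0493] rpy [ 1.7996e+02 -3.0000e-02  9.7910e+01] F [ 0.4  0.2 -0.1] w 0.0558 g 25.0
turn 0.0 then mm x,y,z [-0.3 -0.3  9.3]
```

arm_command(
  series="0 0 3 0 110;0 0 2 0 110;0 0 1.5 0 110;0 0 1 0 110;0 0 1 0 110;0 0 0.5 0 110;0 0 0 0 110;0 0 0 0 110",
)

```text
time_s: 42.4
tool_pos: [0.4524, 0.3312, 0.0398]
tool_rot: [180.0, 0.0, 97.9]
force: [0.1, -0.9, -1.4]
grip_width: 0.056
grasp_force: 25.0
```

arm_command(
  series="0 0 0.5 0 110;0 0 0.5 0 110;0 0 0.5 0 110;0 0 0 0 110;0 0 0 0 110",
)

```text
time_s: 42.82
tool_pos: [0.4525, 0.3313, 0.0394]
tool_rot: [180.0, 0.0, 97.9]
force: [-2.1, -3.0, 7.7]
grip_width: 0.0562
grasp_force: 25.0
```

Contact at 7.7 N. I release gently, then lift off and clear.

arm_command(
  series="0 0 -0.6 0 100;0 0 0 0 90;0 0 0 0 87;0 0 0 0 82;0 0 0 0 75;0 0 0 0 60;0 0 0 0 40;0 0 0 0 20;0 0 0 0 0;0 0 -3 0 0;0 0 -10 0 0;0 0 -20 0 0;0 0 -20 0 0;0 0 -20 0 0;0 0 -20 0 0;0 0 -20 0 0",
)

```text
time_s: 44.15
tool_pos: [0.4523, 0.3314, 0.1538]
tool_rot: [180.0, -0.0, 97.9]
force: [0.0, 0.2, 0.0]
grip_width: 0.0869
grasp_force: 0.0
```

arm_command(
  series="-20 0 -10 0 0;-30 0 0 0 0;-40 0 0 0 0;-40 0 0 0 0;-40 0 0 0 0;-40 0 0 0 0;-40 0 0 0 0;-40 0 0 0 0;-40 0 0 0 0;-30 0 0 0 0;-15 0 0 0 0;0 0 0 0 0;0 0 0 0 0",
)

```text
time_s: 45.23
tool_pos: [0.5041, -0.0394, 0.1623]
tool_rot: [180.0, -0.1, 97.9]
force: [-0.7, 1.3, -0.1]
grip_width: 0.0868
grasp_force: 0.0
```

```bash
python3 - <<'E'
from h import *
o=obs(); a=cams.read_camera("top"); b=cams.read_camera("scene"); cv2.imwrite("pics/top12.png",a); prof(a,.045,(.024,0,-.024))
cv2.imwrite("pics/f.png",np.vstack([cv2.resize(a[140:270,140:290],(600,520)//np.array(2)if 0 else (346,300),interpolation=2),cv2.resize(b[140:270,190:340],(346,300),interpolation=2)]))
E
```

```text
t 45.23 tcp [ 0.5041 -0.0394  0.1623] rpy [ 1.7998e+02 -6.0000e-02  9.7880e+01] F [-0.7  1.3 -0.1] w 0.0868 g 0.0
0.024 0:147 3:164 6:166 9:165 12:149 15:139 18:151 21:166 24:168 27:165 30:153 33:142 36:149 39:165 42:169 45:166 48:153 51:140 54:145 57:164 60:170 63:167 66:159 69:162 72:183 75:201 78:207 81:208 84:205 87:181 90:125 93:74 96:57 99:57 102:58 105:60 108:62 111:61 114:57 117:48
0 0:152 3:168 6:172 9:166 12:152 15:140 18:149 21:166 24:171 27:172 30:158 33:144 36:149 39:164 42:173 45:169 48:159 51:145 54:149 57:162 60:172 63:170 66:165 69:166 72:189 75:205 78:209 81:211 84:207 87:188 90:139 93:98 96:113 99:135 102:139 105:121 108:78 111:46 114:43 117:41
-0.024 0:140 3:160 6:165 9:162 12:148 15:137 18:144 21:158 24:166 27:165 30:153 33:137 36:142 39:162 42:168 45:168 48:159 51:140 54:138 57:156 60:165 63:168 66:163 69:165 72:185 75:200 78:203 81:204 84:201 87:177 90:124 93:77 96:56 99:57 102:56 105:54 108:58 111:63 114:55 117:46
```

View pics/f.png

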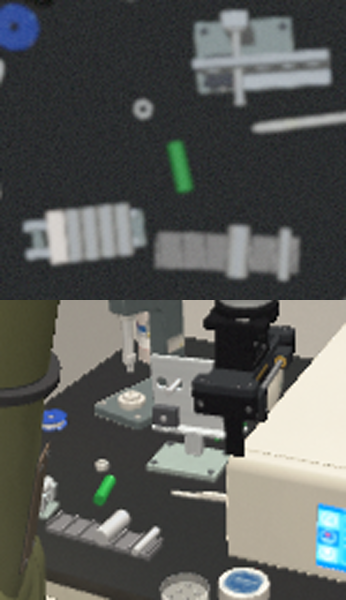

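The last picture shows four rods and the chock packed on the cradle (top (92,235)), the thick and thin rods still in the tray, and the gauge hanging level. I raise the arm clear of the box and hand in.

arm_command(
  series="0 0 -20 0 0;0 0 -30 0 0;0 0 -30 0 0;0 0 -20 0 0;0 0 0 0 0;0 0 0 0 0;0 0 0 0 0;0 0 0 0 0;0 0 0 0 0;0 0 0 0 0;0 0 0 0 0;0 0 0 0 0",
)

```text
time_s: 46.33
tool_pos: [0.5038, -0.0402, 0.2616]
tool_rot: [-180.0, -0.0, 97.9]
force: [-0.4, 0.5, -0.1]
grip_width: 0.0868
grasp_force: 0.0
```

```bash
python3 - <<'E'
from h import *
obs(); a=cams.read_camera("top"); prof(a,.045,(.032,.024,-.024,-.032))
from cell import env; print(env.sign_off())
E
```

```text
t 46.33 tcp [ 0.5038 -0.0402  0.2616] rpy [-1.7997e+02 -3.0000e-02  9.7910e+01] F [-0.4  0.5 -0.1] w 0.0868 g 0.0
0.032 0:58 3:63 6:61 9:59 12:52 15:55 18:62 21:71 24:71 27:66 30:63 33:60 36:53 39:59 42:64 45:62 48:59 51:57 54:52 57:54 60:59 63:59 66:63 69:61 72:64 75:74 78:69 81:63 84:64 87:61 90:51 93:43 96:44 99:46 102:42 105:47 108:41 111:41 114:42 117:39
0.024 0:147 3:165 6:169 9:165 12:152 15:139 18:152 21:166 24:168 27:166 30:155 33:145 36:151 39:165 42:169 45:165 48:154 51:142 54:147 57:164 60:172 63:168 66:159 69:161 72:184 75:203 78:208 81:209 84:206 87:182 90:125 93:76 96:61 99:58 102:51 105:59 108:62 111:63 114:54 117:46
-0.024 0:142 3:160 6:168 9:162 12:148 15:133 18:142 21:160 24:167 27:166 30:155 33:138 36:141 39:160 42:170 45:170 48:159 51:141 54:141 57:156 60:167 63:170 66:165 69:165 72:186 75:201 78:203 81:205 84:203 87:180 90:125 93:80 96:60 99:56 102:55 105:55 108:62 111:64 114:58 117:47
-0.032 0:52 3:53 6:58 9:56 12:54 15:48 18:51 21:55 24:59 27:54 30:50 33:47 36:50 39:59 42:63 45:64 48:58 51:53 54:53 57:59 60:60 63:65 66:57 69:59 72:61 75:61 78:63 81:61 84:65 87:64 90:53 93:43 96:38 99:46 102:42 105:43 108:42 111:45 114:46 117:43
the job is handed in; nothing more can be done
None
```

I handed the job in at 46 s (the verdict was not shown): the last pictures show all four 18 mm rods on the cradle with the chock snug above them, the thick and thin rods still in the tray, and the gauge hanging level by its +26 mm hole.

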